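Seat the filter cup in the filtration stand

ROBOT

A 6-joint arm with a two-finger parallel gripper is mounted at the origin on a cart in front of the work surface, level with it; the furniture and walls round the work are solid. World frame = base frame: x ahead of the robot, y to its left, z up, the work surface at z = 0. Lengths are in m, angles in rad, forces in N, time in s.
With the tool pointing down it reaches from about 0.425 to 1.125 m from the base axis. Payload 14.9 kg.
Tool frame: the origin (TCP) lies at the very end of the fingers, on their centre line; the grasp point (between the pads) lies 19 mm behind it; z points along the fingers, y is the direction in which the jaws open and shut (so a half turn about z gives the same grasp; the last joint's range is limited). The gripper opens to 91 mm and grips with 3 to 60 N. Pads are 32 mm wide; open, the fingers measure 118 mm over their backs; the gripper's body (76 mm by 178 mm) begins 60 mm behind the grasp point.
Start: joints at [-1.238, 0.379, 1.734, -0, 1.028, -0.033], TCP at [0.25, -0.654, 0.214] pointing down, gripper open.
Joint ranges: [-2.77, 2.77], [-0.74, 2.19], [0, 2.66], [-1.06, 4.2], [0.31, 2.87], [-3.08, 3.08]. Speed limits (rad/s): [1.89, 1.89, 2.39, 3.14, 3.14, 3.14].

INTERFACE

Orientations are given as a unit quaternion [x, y, z, w].
In Python, from bench import ctrl gives the robot as it stands. The module is installed in compiled form; this text tells all that it offers. Calls block until the motion is done:
- ctrl.movep(position, orientation): joint-space move of the TCP to a pose.
- ctrl.servo_line(position, v=0.15, orientation=None, max_force=None): straight line of the TCP; orientation=None keeps the orientation; v is the mean speed in m/s. With max_force (N) it stops when the force on the tool has changed by that much, and returns True; else False.
- ctrl.movej(angles): joint-space move.
- ctrl.ungrasp() and ctrl.gripper_close(strength=None): open the fingers fully, or close them until they stop; strength is the grip in N (None keeps the last).
- ctrl.pause(seconds).
- ctrl.solve_ik(position, orientation): joint angles nearest the present ones, or None.
- ctrl.camera(name): name is "scene" or "top" or "wrist"; returns a dict with "frame" (420x560x3 uint8, red, green, blue), "intrinsics" (3x3 intrinsics, pixels), "distortion" ([k1, k2, p1, p2, k3] as OpenCV has them; the pictures are not rectified), "cam_to_world" (4x4, takes a point from camera to world coordinates). Camera axes: x right, y down, z forward; pixel columns grow to the right and rows downward; lengths in m; the calibration is good to about 2 mm. A picture is of the moment at which its call begins. There is no depth.
A pose or a line that the arm cannot do raises ctrl.IKError and nothing moves.
- ctrl.hand_in(): hands the job in, once; it reports no verdict.
Trained networks look in a picture, given as the dict that the camera call returned (one of the last four; its "shot" number tells which), for a name from the list of things; names that differ only in an ending like _2 or _b are one class to them, and where a whole thing is asked for, a point or a joint stands for the part that bears it (a point fixed in the world has none). Each returns a list of dicts, best first, with "score" (0 to 1); they miss things now and then, are a little off and sometimes report something else, mostly with a low value. They report only what shows in the picture. A call takes as long as a camera call. They do not tell look-alikes from the thing itself.
- ctrl.cut_out(picture, thing): "pixels" (420x560 bool, what is visible of it) and "centre" ([column, row] in pixels, amid what is visible of it).
Readings, each from a call of its own:
- ctrl.current_clock(): time.
- ctrl.current_joint_pos(): joint angles.
- ctrl.current_qd(): joint speeds.
- ctrl.current_tau(): joint torques, N m.
- ctrl.current_eef_pos(): TCP position.
- ctrl.current_ee_rot(): TCP orientation.
- ctrl.current_ft_force(): force on the tool from outside, world axes, zero at the start.
- ctrl.current_moment(): the same for the moment, N m.
- ctrl.current_finger_gap(): finger opening in m.
Only numpy, scipy, OpenCV 4.12 (cv2) and the standard library are available. Lean on these libraries where they do the work, as an engineer would, in place of code of your own. Each camera call takes 0.05 s, during which the arm holds its last target.

TASK

Pick up the blue-capped filter cup and nest it in the white cone seat of the filtration stand, letting it find its own centre rather than forcing it sideways. Then let go of it and, with the shut fingers on the middle of its cap, push it straight down until the seat has slid fully home and stops dead, bearing on it firmly with about 18 N for a moment and never with more than 25 N; leave the cup there upright and released, and leave the other things on the bench standing where they are.

Things in the scene. Friction and masses are not known exactly. Their poses are not given: they have to be found in the camera images.
- filter_cup: Loose grey filter cup with blue cap, 0.11 to 0.2 kg, 80 mm tall, round, upright on the worktop. Origin: centre of its foot's underside, z up its axis. Conical foot: radius 16 mm at the bottom, 27.6 mm at 27 mm height; lip of that radius to 30 mm; straight body 46 mm in diameter from 31 to 72 mm (grip here); flat solid cap 48 mm in diameter from 72 to 80 mm. Rigid.
- cap_top (a point): Centre of the flat upper face of the cup's blue cap, 80 mm above the cup's origin; it may be pushed on. It moves with the cup, so once the cup is nested it shows where the cup really stands.
- stand: Filtration stand fixed to the worktop: 110 x 110 mm grey base, four posts, aluminium top plate (upper face at 70 mm), on it a dark steel ring 94 mm in diameter, 10 mm thick, holding a white slippery cone seat that opens upward, with a white flange 89 mm in diameter. Origin: centre of the base's underside, z up. Seated right, the cup's origin is 54 mm above it +-6 mm.
- seat_nominal (a point): Point fixed in the stand, 94 mm above its origin: where the centre of the seat's mouth would be, seat fully up, were the ring clamped true. It is clamped by hand: ring and seat really stand up to 5 mm off along each of the stand's x and y and up to 5 mm higher or lower. No reading shows this offset, and the ring does not give sideways.
- analyser_corner (a point): Near right edge of the big fixed grey analyser at the left, 200 mm above the worktop, unmoving. The analyser is 430 mm tall; its front runs from here to about x 0.66, y 0.50. Keep the arm and hand clear of it.
- seat_home (a point): Point fixed in the stand, 84 mm above its origin: where the mouth's centre would be with the seat fully home, were the ring clamped true (same unseen offset). The white seat can slide 10 mm down until its flange meets the dark ring; it starts 0 to 7 mm down, slides at a push of 8 to 12 N on the cup, does not spring back, and stops dead at the end, where the push rises at once.
- seat_floor (a point): Point fixed in the stand, 66 mm above its origin, at the nominal bottom of the seat's cone, seat fully up. The cone fits the cup's foot: radius 28.5 mm at the mouth, 16.4 mm at 28 mm depth. A nested cup's origin is 30 mm below the mouth and its cap 50 mm above it. A cup let go upright with its foot inside the mouth slides down and centres itself, even 8 mm off.
- solvent_bottle: Bystander: amber-brown bottle with black cap, 67 mm in diameter and 135 mm tall, at the back left; loose, origin at the centre of its underside. Leave it alone.
- beaker: Bystander: clear 54 mm beaker, 70 mm tall, at the back; loose, origin at the centre of its underside. Leave it alone.
- septa_pot: Bystander: small white pot with lid, 41 mm in diameter and 42 mm tall, near the front edge; loose, origin at the centre of its underside. Leave it alone.
Mind the look-alikes: they are no part of the job. Of the things that look like the filter_cup, take the one that is farthest from the robot's base at the start.

How it is judged:
On the way, in this order (a step that is already met when the one before it is completed fails the run):
1. the cup stands upright in the cone seat (angle between filter_cup's own z axis and vertical below 0.06 rad and horizontal distance between filter_cup and stand below 0.0105 m and z of filter_cup in the frame of stand below 0.0715 m), for 0.2 s.
2. pushed from above, not gripped, the cup bears on the seat more firmly than sliding needs, so it is home (the wedge doubles a push: 14 N makes 28 N on the cone) (angle between filter_cup's own z axis and vertical below 0.06 rad and horizontal distance between filter_cup and stand below 0.0105 m and z of filter_cup in the frame of stand below 0.0615 m and contact force between filter_cup and stand above 28 N and contact force between the fingers and filter_cup between 14 and 30 N), for 0.1 s.
At the end, for the whole second after the job is handed in: The cup stands nested in the cone seat: upright within 3.4 degrees, its axis within 10.5 mm of the stand's axis (the seat itself may be up to 7 mm off), its foot less than 61.5 mm above the stand's underside; the cup is at rest and released (angle between filter_cup's own z axis and vertical below 0.06 rad and horizontal distance between filter_cup and stand below 0.0105 m and z of filter_cup in the frame of stand below 0.0615 m and linear speed of filter_cup below 0.01 m/s and contact force between the fingers and filter_cup below 0.1 N); the robot touches nothing.
It fails at once if the cup is pushed with more than about 25 N (56 N on the wedging walls of the cone), or the robot itself bears on the stand with more than 25 N (contact force between filter_cup and stand above 56 N or contact force between any of the arm, the fingers and stand above 25 N).
It fails at once if a bystander is shoved more than 2 cm or knocked over (distance of any of solvent_bottle, beaker, septa_pot from where it was at the start of the episode above 0.02 m or angle between any of solvent_bottle, beaker, septa_pot's own z axis and vertical above 0.3 rad).
It also fails if it takes over 72 s, if anything falls off the work surface, if the arm or the gripper's body presses on something with over 40 N, if the wrist force passes 120 N, or if a joint passes its speed limit or range.

## Working session

There is one attempt and no reset: what is moved stays moved. The work goes in short steps, each a Python script; the robot and the scene stay as the last script left them, time stands still between calls to the robot, and variables do not carry over. Pictures are saved under pics/ and viewed, and the job is handed in when it is done.

```bash
mkdir -p pics; ls; cat > h.py <<'E'
import numpy as np, cv2
from bench import ctrl
def ray(p,uv):
    K=np.array(p["intrinsics"],float);D=np.array(p["distortion"],float);T=np.array(p["cam_to_world"])
    n=cv2.undistortPoints(np.array([[uv]],float),K,D)[0,0]
    d=T[:3,:3]@np.array([n[0],n[1],1]);return T[:3,3],d
def atz(p,uv,z):
    o,d=ray(p,uv);return o+d*(z-o[2])/d[2]
def proj(p,X):
    K=np.array(p["intrinsics"],float);D=np.array(p["distortion"],float);T=np.linalg.inv(np.array(p["cam_to_world"]))
    X=np.atleast_2d(X).astype(float)
    return cv2.projectPoints(X@T[:3,:3].T+T[:3,3],np.zeros(3),np.zeros(3),K,D)[0][:,0]
def save(p,n): cv2.imwrite("pics/"+n,cv2.cvtColor(p["frame"],cv2.COLOR_RGB2BGR))
E
python3 - <<'E'
from h import *
for c in ["scene","top","wrist"]:
    p=ctrl.camera(c);save(p,c+"0.png");print(c,np.round(p["cam_to_world"],3).tolist())
    for t in ["filter_cup","cap_top","stand","seat_nominal","solvent_bottle","beaker","septa_pot"]:
        for r in ctrl.cut_out(p,t)[:4]: 
            ys,xs=np.nonzero(r["pixels"]);print(t,round(r["score"],2),np.round(r["centre"],1),len(xs),xs.min(),xs.max(),ys.min(),ys.max())
print(ctrl.current_clock(),ctrl.current_ee_rot())
E
```

```text
pics
scene [[0.619, -0.356, 0.7, -0.173], [-0.785, -0.287, 0.549, -0.753], [0.005, -0.889, -0.458, 0.584], [0.0, 0.0, 0.0, 1.0]]
filter_cup 0.84 [277.7 232.8] 634 266 287 217 252
filter_cup 0.77 [249.2 252.5] 763 238 261 235 273
filter_cup 0.57 [226.4 226.1] 606 218 238 212 246
cap_top 0.91 [273.  231.5] 645 266 287 217 252
cap_top 0.75 [250.2 257.1] 764 238 261 235 273
cap_top 0.67 [225.6 227.9] 680 217 238 211 247
cap_top 0.33 [247.6 284.9] 466 239 258 274 301
stand 0.57 [342.9 267.4] 2613 312 374 234 301
seat_nominal 0.61 [342.  268.3] 2450 314 374 234 300
solvent_bottle 0.64 [283.2 191.9] 1017 273 296 168 217
beaker 0.86 [333.9 228.2] 573 322 343 210 243
septa_pot 0.88 [249.1 285.9] 446 239 258 275 300
top [[-0.002, -0.984, 0.178, 0.34], [-1.0, 0.004, 0.011, -0.211], [-0.011, -0.178, -0.984, 1.05], [0.0, 0.0, 0.0, 1.0]]
filter_cup 0.96 [280.1 198.1] 620 269 295 183 211
filter_cup 0.89 [285.3 250.4] 598 272 298 237 264
filter_cup 0.57 [227.3 224.4] 564 214 240 211 238
cap_top 0.95 [284.2 248.6] 562 272 297 237 264
cap_top 0.91 [283.1 196.4] 638 269 295 183 211
stand 0.57 [379.3 200.1] 3334 349 411 165 229
seat_nominal 0.81 [379.7 196.7] 3381 349 412 165 229
solvent_bottle 0.59 [233.3 116.8] 1218 216 251 97 141
beaker 0.76 [322.  140.4] 711 309 335 122 155
septa_pot 0.59 [315.1 286. ] 294 306 324 276 294
septa_pot 0.18 [280.7 196.8] 612 268 294 183 211
wrist [[0.359, -0.899, -0.25, 0.321], [-0.933, -0.346, -0.096, -0.627], [-0.0, 0.267, -0.964, 0.385], [0.0, 0.0, 0.0, 1.0]]
1.2 [ 9.83320583e-01  1.81880816e-01 -4.71955032e-06 -2.78820004e-05]
```

View pics/scene0.png

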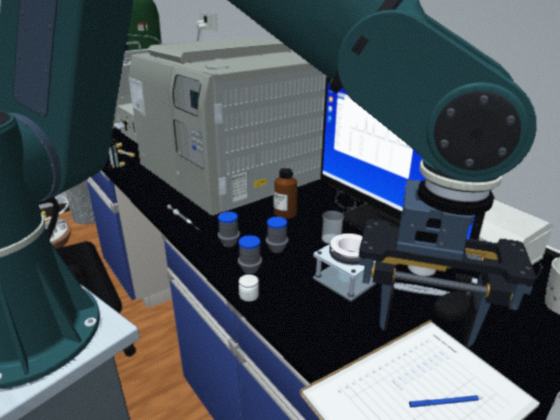

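View pics/top0.png

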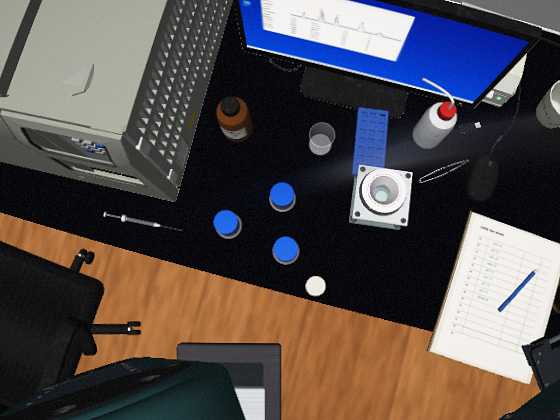

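```bash
python3 - <<'E'
from h import *
p=ctrl.camera("top")
I=cv2.cvtColor(p["frame"],cv2.COLOR_RGB2BGR)[90:310,200:430]
cv2.imwrite("pics/topz.png",cv2.resize(I,None,fx=2.7,fy=2.7,interpolation=cv2.INTER_CUBIC))
p=ctrl.camera("scene")
I=cv2.cvtColor(p["frame"],cv2.COLOR_RGB2BGR)[150:320,190:400]
cv2.imwrite("pics/scz.png",cv2.resize(I,None,fx=3.5,fy=3.5,interpolation=cv2.INTER_CUBIC))
E
```

```text
(no output)
```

View pics/topz.png

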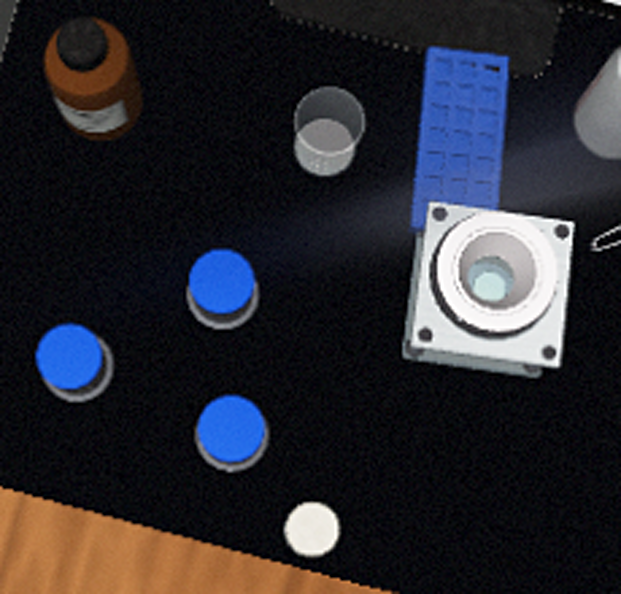

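View pics/scz.png

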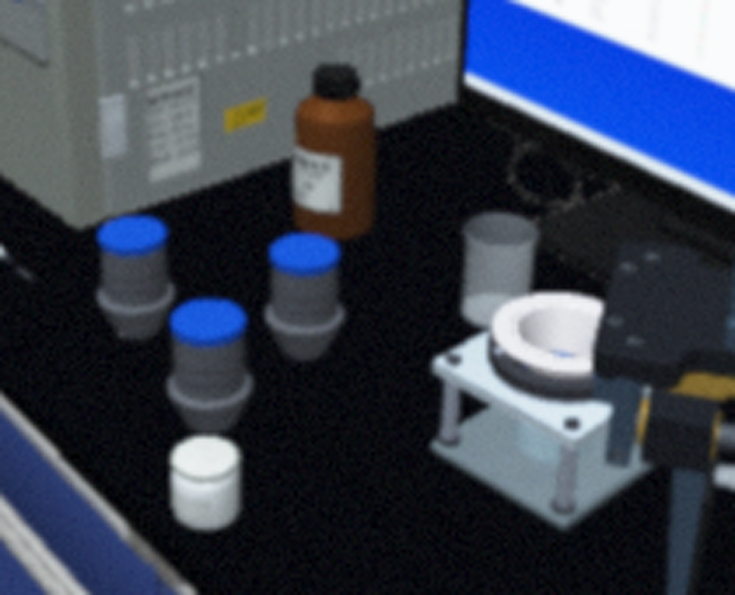

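The top picture shows three blue-capped cups (caps near pixels (282,194), (226,222) and (286,248)) and the stand near (380,195). I'll locate each one metrically.

```bash
python3 - <<'E'
from h import *
p=ctrl.camera("top"); q=ctrl.camera("scene")
f=p["frame"].astype(int)
def blue(p,box):
    f=p["frame"].astype(int);m=((f[...,2]>150)&(f[...,2]-f[...,0]>90)).astype(np.uint8)
    mm=np.zeros_like(m);x0,x1,y0,y1=box;mm[y0:y1,x0:x1]=m[y0:y1,x0:x1]
    n,l,s,c=cv2.connectedComponentsWithStats(mm)
    return [(c[i],s[i][4]) for i in range(1,n) if s[i][4]>80]
for c,a in blue(p,(205,305,175,270)):
    X=atz(p,c,.08);print("top",np.round(c,1),a,np.round(X,4),np.hypot(*X[:2]).round(3))
for c,a in blue(q,(210,295,200,260)):
    X=atz(q,c,.08);print("scene",np.round(c,1),a,np.round(X,4),np.hypot(*X[:2]).round(3))
# stand: plate corners
g=lambda x,y:(x/2.7+200,y/2.7+90)
C=[atz(p,g(*c),.07) for c in [(427,203),(579,220),(561,368),(412,347)]]
print(np.round(C,4),np.mean(C,0))
for i in range(4):print(np.linalg.norm(C[i]-C[i-1]))
# flange outer: white
m=((f.min(2)>215)).astype(np.uint8)
mm=np.zeros_like(m);mm[160:235,345:415]=m[160:235,345:415]
cv2.imwrite("pics/m.png",cv2.resize(mm[150:240,335:425]*255,None,fx=6,fy=6,interpolation=0))
for n,b in [("solvent_bottle",0),("beaker",0),("septa_pot",.042)]:
    for r in ctrl.cut_out(p,n)[:1]: print(n,atz(p,r["centre"],b+.03 if not b else b).round(3))
E
```

```text
top [281.5 193.9] 442 [ 0.535  -0.1959  0.08  ] 0.57
top [225.1 221.7] 453 [ 0.48   -0.0856  0.08  ] 0.488
top [285.2 248.4] 473 [ 0.4277 -0.2028  0.08  ] 0.473
scene [227.1 216.4] 155 [ 0.4768 -0.0898  0.08  ] 0.485
scene [276.4 221.8] 169 [ 0.5313 -0.2003  0.08  ] 0.568
scene [248.9 241.3] 204 [ 0.4244 -0.2071  0.08  ] 0.472
[[ 0.5953 -0.3499  0.07  ]
 [ 0.5822 -0.464   0.07  ]
 [ 0.4708 -0.4451  0.07  ]
 [ 0.4869 -0.3357  0.07  ]] [ 0.53382445 -0.39866352  0.07      ]
0.10928395783309781
0.11480639269618967
0.11295307250870151
0.11052441365325961
solvent_bottle [ 0.717 -0.092  0.03 ]
beaker [ 0.667 -0.286  0.03 ]
septa_pot [ 0.357 -0.268  0.042]
```

View pics/m.png

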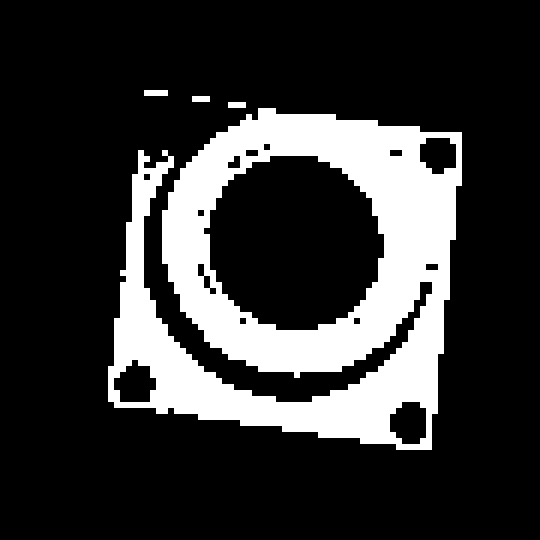

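The target is the cup near (0.533, -0.198), 0.57 m out. The other two are at 0.49 and 0.47 m, so it is clearly the farthest. I'll check the analyser and the mouth, then hover with the wrist camera.

```bash
python3 - <<'E'
from h import *
p=ctrl.camera("top"); q=ctrl.camera("scene")
print("analyser base",atz(q,(213,215),0).round(3))
for z in (.085,.09,.095):print("mouth",atz(p,(384.4,190.2),z).round(4))
ctrl.movep([0.533,-0.198,0.24],[1,0,0,0])
print(ctrl.current_joint_pos(),ctrl.current_eef_pos(),ctrl.current_clock())
w=ctrl.camera("wrist");save(w,"w1.png");print(np.round(w["cam_to_world"],3).tolist())
for r in ctrl.cut_out(w,"filter_cup"):print(r["score"],r["centre"])
f=w["frame"].astype(int);m=((f[...,2]>130)&(f[...,2]-f[...,0]>70)).astype(np.uint8)
n,l,s,c=cv2.connectedComponentsWithStats(m)
for i in range(1,n):
    if s[i][4]>300:print(s[i],c[i].round(1),atz(w,c[i],.08).round(4))
E
```

```text
analyser base [0.561 0.053 0.   ]
mouth [ 0.5406 -0.3981  0.085 ]
mouth [ 0.5396 -0.3972  0.09  ]
mouth [ 0.5386 -0.3962  0.095 ]
[-3.97685856e-01  1.41572346e-01  1.98673717e+00 -6.48914928e-05
  1.01323476e+00  1.17367084e+00] [ 0.53294977 -0.19861898  0.23998655] 3.5917
[[0.001, -0.964, -0.267, 0.608], [-1.0, -0.001, 0.0, -0.199], [-0.0, 0.267, -0.964, 0.411], [0.0, 0.0, 0.0, 1.0]]
0.87 [283.0, 270.2]
0.77 [278.3, 180.6]
0.69 [478.4, 181.8]
0.61 [171.7, 225.8]
0.46 [168.6, 19.6]
[ 419    0   98  126 8230] [464.9  60.1] [ 0.6458 -0.3543  0.08  ]
[ 253  162   51   51 2037] [278. 187.] [ 0.5361 -0.1964  0.08  ]
[139 220  41  34 685] [154.8 233.3] [ 0.4908 -0.0786  0.08  ]
[263 270  45  19 637] [284.8 280.9] [ 0.4411 -0.203   0.08  ]
```

View pics/w1.png

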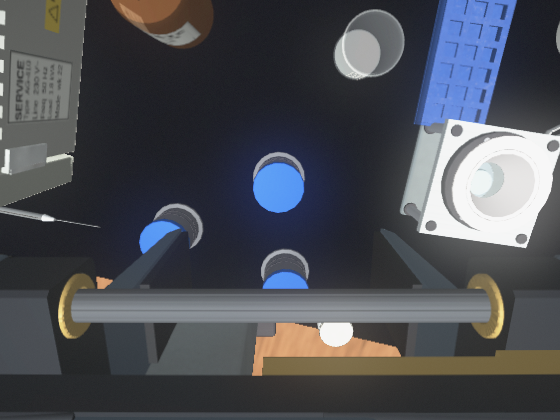

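The wrist view shows the target cap at (278,187), the neighbouring caps at (155,233) and (285,281), and the stand plate's screws near (456,130), (552,146), (521,239) and (437,226). All three cameras agree on the cup to about 4 mm, so I'll grasp it.

```bash
python3 - <<'E'
from h import *
w=ctrl.camera("wrist")
S=[atz(w,c,.07) for c in [(456,130),(552,146),(521,239),(437,226)]];print("screws",np.mean(S,0))
f=cv2.cvtColor(w["frame"],cv2.COLOR_RGB2BGR)[100:260,400:560];cv2.imwrite("pics/w1z.png",cv2.resize(f,None,fx=3.7,fy=3.7,interpolation=cv2.INTER_CUBIC))
print(ctrl.servo_line([0.535,-0.197,0.12],v=.15))
print(ctrl.servo_line([0.535,-0.197,0.037],v=.1,max_force=8))
print(ctrl.current_eef_pos(),ctrl.current_ft_force())
ctrl.gripper_close(25)
print(ctrl.current_finger_gap(),ctrl.current_ft_force(),ctrl.current_clock())
E
```

```text
screws [ 0.53406523 -0.3993942   0.07      ]
False
False
[ 0.5354028  -0.19716878  0.03751416] [ 0.50703137 -0.16253086 -0.14803109]
0.046585999917180355 [-0.19653303 -0.66526541  0.98764352] 6.4333
```

View pics/w1z.png

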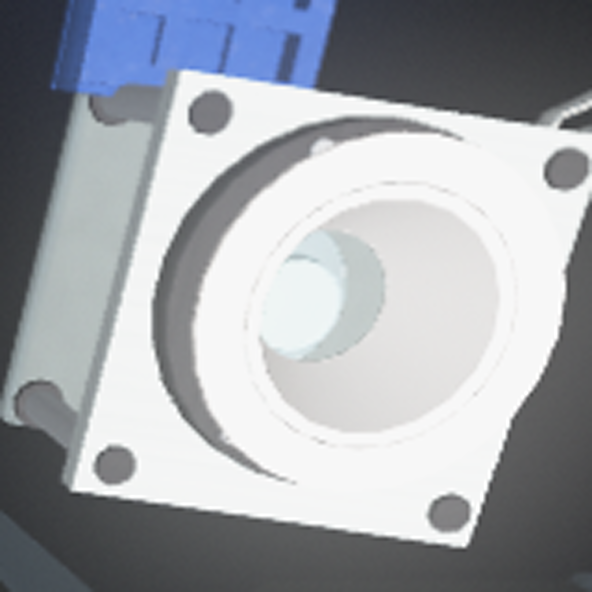

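```bash
python3 - <<'E'
from h import *
ctrl.servo_line([0.535,-0.197,0.24],v=.15)
print("lift",ctrl.current_ft_force(),ctrl.current_finger_gap())
w=ctrl.camera("wrist");p=ctrl.camera("top");save(w,"w2.png")
o1,d1=ray(p,(384.4,190.2));o2,d2=ray(w,(502.4,184.9))
# hover pose differed by (2,1.5)mm,~0: shift origin
o2=o2+np.array([0.533,-0.1986,0.24])-ctrl.current_eef_pos()
A=np.c_[d1,-d2];s=np.linalg.lstsq(A,o2-o1,rcond=None)[0]
print("mouth",o1+d1*s[0],o2+d2*s[1])
for z in(.085,.09,.095):print(z,(o2+d2*(z-o2[2])/d2[2]).round(4))
E
```

```text
lift [-0.34983545  0.36648325 -2.19973589] 0.04657007893353706
mouth [ 0.5398495  -0.39739733  0.08884593] [ 0.54005506 -0.39760124  0.08892821]
0.085 [ 0.5392 -0.4     0.085 ]
0.09 [ 0.5403 -0.3969  0.09  ]
0.095 [ 0.5413 -0.3938  0.095 ]
```

View pics/w2.png

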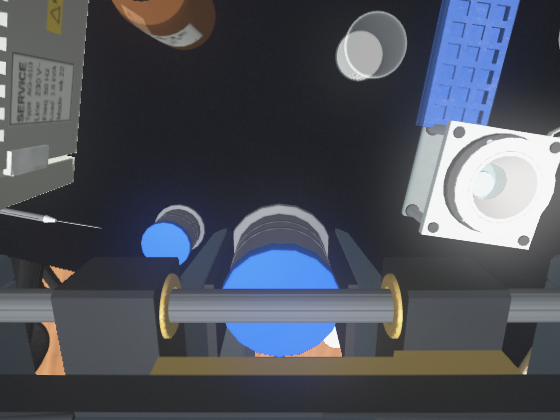

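Lifted, with -2.2 N for the cup's weight. The mouth triangulates to (0.540, -0.3975, 0.089), and the rays meet within 0.4 mm. Its height and offset both fall within the given bounds.

```bash
python3 - <<'E'
from h import *
X,Y=0.540,-0.3975
ctrl.servo_line([X,Y,0.24],v=.15)
ctrl.servo_line([X,Y,0.14],v=.12)
print(ctrl.current_ft_force(),ctrl.current_eef_pos())
print(ctrl.servo_line([X,Y,0.0985],v=.03,max_force=4))
print(ctrl.current_eef_pos(),ctrl.current_ft_force(),ctrl.current_moment(),ctrl.current_clock())
p=ctrl.camera("scene");save(p,"s3.png")
I=cv2.cvtColor(p["frame"],cv2.COLOR_RGB2BGR)[150:320,250:450]
cv2.imwrite("pics/s3z.png",cv2.resize(I,None,fx=3.5,fy=3.5,interpolation=cv2.INTER_CUBIC))
E
```

```text
[-0.77983635 -0.90736373 -1.07289186] [ 0.54044822 -0.39781441  0.14079505]
True
[ 0.53947849 -0.3967329   0.09989865] [-0.11081911  2.09966576  1.83452502] [0.39780187 0.018726   0.01477934] 11.7
```

View pics/s3z.png

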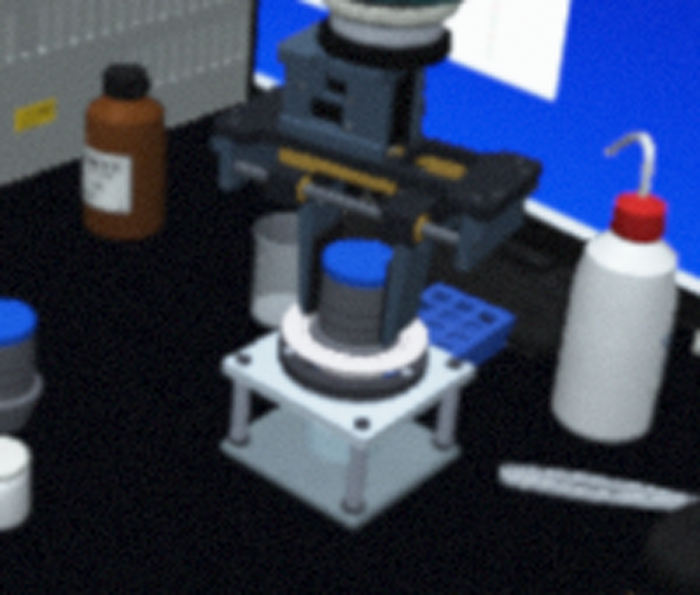

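The scene view shows the foot inside the mouth, touching softly at about 4 N with the cup upright (cap at zoom pixel (360,262)). I'll release it, rise straight up and look again.

```bash
python3 - <<'E'
from h import *
ctrl.ungrasp();ctrl.pause(.4)
e=ctrl.current_eef_pos()
print(ctrl.servo_line([e[0],e[1],0.25],v=.12,max_force=10))
print(ctrl.current_eef_pos(),ctrl.current_ft_force(),ctrl.current_clock())
for n in("top","wrist","scene"):
    p=ctrl.camera(n);save(p,n+"4.png")
    f=p["frame"].astype(int);m=((f[...,2]>120)&(f[...,2]-f[...,0]>70)).astype(np.uint8)
    k,l,s,c=cv2.connectedComponentsWithStats(m)
    for i in range(1,k):
        if 100<s[i][4]<6000: print(n,s[i],c[i].round(1),atz(p,c[i],.139).round(4))
E
```

```text
False
[ 0.53899008 -0.39649702  0.24910611] [ 0.55603804 -0.55997933 -0.31764741] 14.3667
top [357 107  25  21 311] [366.3 115.8] [ 0.675  -0.3591  0.139 ]
top [213 210  25  24 469] [225.2 221.6] [ 0.4718 -0.0934  0.139 ]
top [499 272  36  39 170] [516.2 291.5] [ 0.3387 -0.6289  0.139 ]
wrist [ 251  175   61   58 2728] [281.1 203.4] [ 0.5395 -0.3967  0.139 ]
wrist [ 96 273  16  16 167] [102.  280.8] [ 0.4714 -0.2454  0.139 ]
scene [327  84  10  24 162] [330.9  95.7] [1.5255 0.2678 0.139 ]
scene [218 212  20  11 180] [227.2 216.8] [ 0.3996 -0.1688  0.139 ]
scene [342 218  23  15 261] [352.9 224.7] [ 0.5396 -0.3974  0.139 ]
scene [366 231  31  22 375] [380.2 240.9] [ 0.5166 -0.4715  0.139 ]
scene [239 235  21  14 239] [248.8 241.6] [ 0.3536 -0.2717  0.139 ]
scene [410 396  69  11 350] [442.8 400.7] [ 0.2256 -0.7008  0.139 ]
```

View pics/wrist4.png

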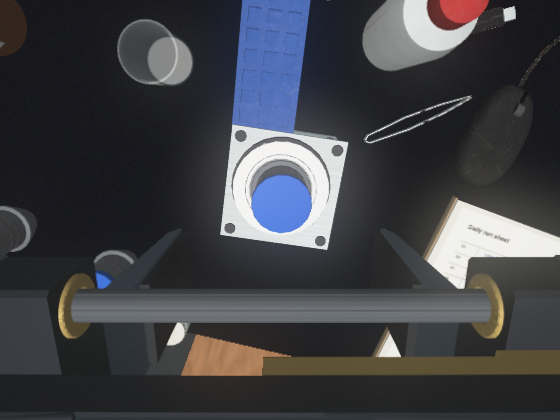

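View pics/scene4.png

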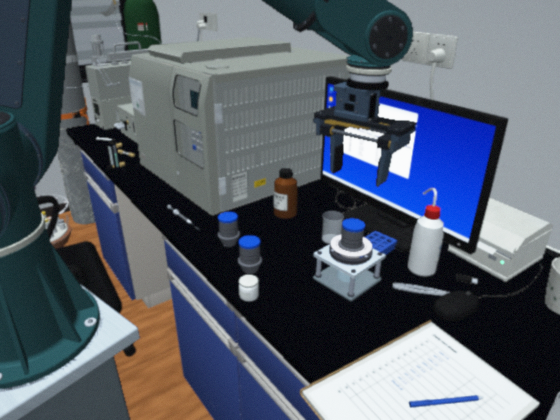

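The cup is nested and upright with its cap at (0.5395, -0.397), by both the wrist and scene views. Next: shut the fingers and push in stages, starting with finding the touch height.

```bash
python3 - <<'E'
from h import *
ctrl.gripper_close(20)
X,Y=.5395,-.397
ctrl.servo_line([X,Y,.16],v=.12);ctrl.pause(.4)
F0=np.mean([ctrl.current_ft_force() for _ in range(5)],0);print("gap",ctrl.current_finger_gap(),F0)
np.save("F0.npy",F0)
r=ctrl.servo_line([X,Y,.120],v=.01,max_force=5)
print(r,ctrl.current_eef_pos(),ctrl.current_ft_force()-F0);ctrl.pause(.3);print(ctrl.current_eef_pos(),ctrl.current_ft_force()-F0,ctrl.current_clock())
E
```

```text
gap 0.000629812220722774 [-0.28269079 -0.62102736 -0.17173033]
True [ 0.53961886 -0.39704151  0.1428577 ] [-0.01135582  0.85027292  4.70121954]
[ 0.53954811 -0.39699937  0.14281107] [-0.0583883   0.56680581  5.49579161] 19.425
```

```bash
python3 - <<'E'
from h import *
F0=np.load("F0.npy");X,Y=.5395,-.397
def fz(n=5): return np.mean([ctrl.current_ft_force()[2] for _ in range(n)])-F0[2]
for k in range(14):
    f=fz(); e=ctrl.current_eef_pos()
    print(round(ctrl.current_clock(),2),e.round(4),round(f,2))
    if f>15.5 or e[2]<.126: break
    lim=max(1.5,min(17-f,8))
    r=ctrl.servo_line([X,Y,e[2]-.0015],v=.004,max_force=lim);print(" ",r)
E
```

```text
19.43 [ 0.5395 -0.397   0.1428] 5.5
  False
19.87 [ 0.5398 -0.3972  0.1419] 8.51
  False
20.26 [ 0.5398 -0.3972  0.1409] 8.51
  False
20.65 [ 0.5398 -0.3972  0.1399] 7.62
  False
21.04 [ 0.5398 -0.3972  0.1389] 8.41
  False
21.43 [ 0.5398 -0.3972  0.138 ] 8.69
  False
21.82 [ 0.5398 -0.3972  0.137 ] 7.41
  False
22.22 [ 0.5398 -0.3972  0.1361] 8.71
  False
22.61 [ 0.5399 -0.3973  0.1354] 10.56
  True
22.82 [ 0.54   -0.3974  0.1355] 7.68
  True
23.08 [ 0.54   -0.3973  0.1355] 7.02
  True
23.35 [ 0.5399 -0.3973  0.1354] 6.9
  True
23.62 [ 0.54   -0.3974  0.1355] 6.58
  True
23.88 [ 0.54   -0.3973  0.1355] 7.1
  True
```

The seat slid 7 mm at about 8.5 N and now stops dead at TCP z 0.1355. There the force guard trips and the arm relaxes. I'll build up to 18 N with small absolute targets.

```bash
python3 - <<'E'
from h import *
F0=np.load("F0.npy");X,Y=.5395,-.397
t=ctrl.current_eef_pos()[2]
for k in range(20):
    t-=.0001
    r=ctrl.servo_line([X,Y,t],v=.002)
    ctrl.pause(.1)
    F=[ctrl.current_ft_force()[2]-F0[2] for _ in range(8)]; f=np.mean(F)
    print(round(ctrl.current_clock(),2),round(t,5),ctrl.current_eef_pos().round(5),round(f,2),round(max(F),2))
    if f>17.2: break
ctrl.pause(.5)
F=[ctrl.current_ft_force()-F0 for _ in range(10)];print("hold",np.mean(F,0).round(2),ctrl.current_eef_pos())
E
```

```text
24.58 0.13537 [ 0.53961 -0.39707  0.1355 ] 5.36 5.36
24.93 0.13527 [ 0.53965 -0.3971   0.13549] 5.18 5.18
25.28 0.13517 [ 0.53966 -0.39708  0.13546] 6.56 6.56
25.63 0.13507 [ 0.5397  -0.39718  0.13548] 8.46 8.46
25.98 0.13497 [ 0.53972 -0.39718  0.13545] 9.04 9.04
26.33 0.13487 [ 0.53973 -0.3972   0.13543] 10.26 10.26
26.68 0.13477 [ 0.53977 -0.39722  0.13542] 10.53 10.53
27.03 0.13467 [ 0.53981 -0.39726  0.13542] 11.84 11.84
27.38 0.13457 [ 0.53982 -0.39728  0.13537] 12.0 12.0
27.73 0.13447 [ 0.53984 -0.3973   0.13536] 13.34 13.34
28.08 0.13437 [ 0.5399  -0.39735  0.13539] 14.97 14.97
28.43 0.13427 [ 0.53992 -0.39735  0.13536] 15.61 15.61
28.78 0.13417 [ 0.53998 -0.39737  0.13535] 16.5 16.5
29.13 0.13407 [ 0.53999 -0.39741  0.13536] 17.5 17.5
hold [-1.76  4.32 16.55] [ 0.53998254 -0.39741749  0.1353486 ]
```

```bash
python3 - <<'E'
from h import *
F0=np.load("F0.npy");X,Y=.5395,-.397
ctrl.servo_line([X,Y,.13392],v=.002)
for _ in range(6):
    ctrl.pause(.12);print(round(ctrl.current_clock(),2),(ctrl.current_ft_force()-F0).round(2),ctrl.current_eef_pos()[2].round(5))
ctrl.servo_line([X,Y,.16],v=.04);ctrl.servo_line([X,Y,.26],v=.12)
ctrl.pause(.4);print(ctrl.current_ft_force()-F0,ctrl.current_clock())
for n in("wrist","scene"):
    p=ctrl.camera(n);save(p,n+"5.png")
    r=ctrl.cut_out(p,"stand")[:1]
    f=p["frame"].astype(int);m=((f[...,2]>120)&(f[...,2]-f[...,0]>70)).astype(np.uint8)
    k,l,s,c=cv2.connectedComponentsWithStats(m)
    for i in range(1,k):
        if 100<s[i][4]<6000: print(n,s[i],c[i].round(1),atz(p,c[i],.135).round(4))
I=cv2.cvtColor(p["frame"],cv2.COLOR_RGB2BGR)[150:320,230:430]
cv2.imwrite("pics/s5z.png",cv2.resize(I,None,fx=3.5,fy=3.5,interpolation=cv2.INTER_CUBIC))
E
```

```text
30.0 [-3.08  3.93 17.97] 0.13528
30.12 [-2.96  2.3  17.99] 0.13531
30.23 [-2.65  3.2  18.66] 0.13531
30.35 [-2.46  2.82 17.32] 0.13532
30.47 [-3.45  4.   18.4 ] 0.13534
30.58 [-2.82  3.17 17.73] 0.13532
[ 0.08943381  1.24847901 -0.3902422 ] 32.7667
wrist [ 252  172   57   55 2423] [280.2 198.5] [ 0.5404 -0.3967  0.135 ]
wrist [ 76 269  44  20 703] [ 96.8 279.9] [ 0.4657 -0.234   0.135 ]
scene [327  84  10  19 135] [331.5  92. ] [1.6107 0.3172 0.135 ]
scene [218 212  20  11 181] [227.2 216.8] [ 0.4047 -0.1634  0.135 ]
scene [342 221  23  15 264] [352.7 227.9] [ 0.5338 -0.4005  0.135 ]
scene [363 231  34  22 396] [379.2 240.8] [ 0.5219 -0.4673  0.135 ]
scene [239 235  21  14 239] [248.8 241.6] [ 0.3583 -0.2674  0.135 ]
scene [410 396  69  11 349] [442.7 400.7] [ 0.2291 -0.7003  0.135 ]
```

View pics/s5z.png

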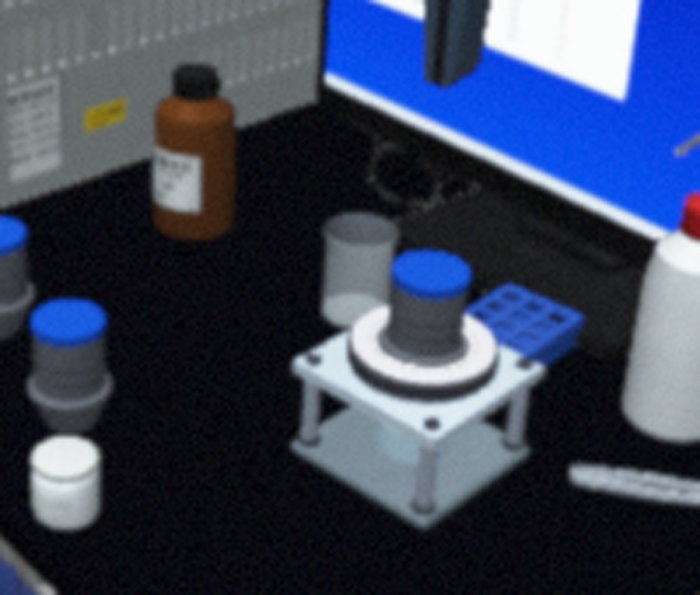

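View pics/wrist5.png

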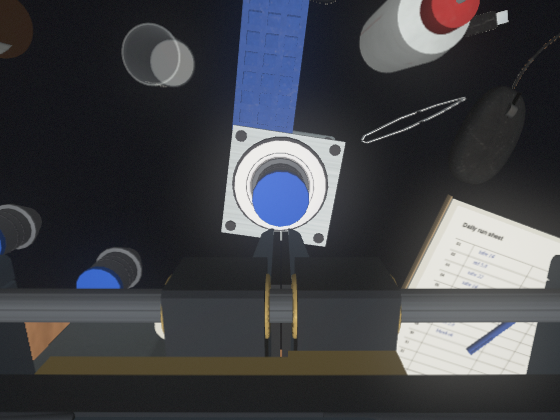

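```bash
python3 -c "
from bench import ctrl
ctrl.hand_in();print(ctrl.current_clock())"
```

```text
the job is handed in; nothing more can be done
the job is handed in; nothing more can be done
```

I nested the farthest blue-capped cup in the cone seat, released it, pushed it home with the shut fingers, and handed the job in at about 33 s. `hand_in()` gave no verdict.

**Picking and nesting:** I took the cup that stood 0.57 m from the base; the look-alikes were at 0.49 and 0.47 m. I lowered it until it touched lightly, at about 4 N, and let go so it could centre itself.

**Pushing:** The seat slid about 7 mm at roughly 8.5 N, then stopped dead with the fingertips at z = 0.1353 m. I held 17.3–18.7 N there for about 0.6 s; no sampled force was higher than that.

**Last checks:**
- **Height:** the cup's foot is about 55 mm above the stand's underside, against a limit of 61.5 mm.
- **Offset:** the wrist camera puts the cup's axis about 7 mm from the stand's, against a limit of 10.5 mm. The scene camera read about 2 mm, assuming the same cap height, so the two views disagree by about 7 mm.
- **Upright and released:** it looked upright in the pictures, but I did not measure the tilt. The fingers are about 12 cm above the cap.
- **Bystanders:** the bottle, beaker and pot looked unmoved in the pictures.

**Disagreement:** the camera put the seat's mouth at z = 0.089 m before nesting, but touching the cap implied about 0.0925 m. I used the touch reading for the push.

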